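# Lean a rinsed tube rack in the drip-dry stand

## Robot

A 6-joint arm with a two-finger parallel gripper is mounted at the origin on the work surface. World frame = base frame: x ahead of the robot, y to its left, z up, the work surface at z = 0. Lengths are in mm, angles in degrees, forces in N, time in s.
With the tool pointing down it reaches from about 300 to 850 mm from the base axis. Payload 4.2 kg.
Tool frame: the origin (TCP) lies at the very end of the fingers, on their centre line; the grasp point (between the pads) lies 19 mm behind it (env.grip_depth is the distance from the TCP to the grasp point, in mm); y points along the fingers, z is the direction in which the jaws open and shut, and the axes are right-handed (so a half turn about y gives the same grasp; the last joint's range is limited). The gripper opens to 91 mm and grips with 3 to 60 N. Pads are 32 mm wide; open, the fingers measure 118 mm over their backs; the gripper's body (76 mm by 178 mm) begins 60 mm behind the grasp point.
Start: joints at [75.688, 18.312, 89.639, -0, 72.044, -1.146], TCP at [130.977, 559.904, 175.976] pointing down, gripper open.
Joint ranges: [-177.97, 177.97], [-48.28, 115.42], [12.27, 149.76], [-77.06, 257.06], [2.81, 150.46], [-146.56, 146.56]. Speed limits (degrees/s): [147.25, 147.25, 180, 180, 180, 180].

## Interface

Orientations are given as [roll, pitch, yaw] about the fixed x, y, z axes, in that order (R = Rz(yaw) Ry(pitch) Rx(roll)).
In Python, from workcell import state, imaging, job, env gives the robot as it stands.
- The arm moves only by the shell command python3 -m pendant 'ROWS' [FORCE]. ROWS is JSON, a list of rows, each an object with "delta_pos": the shift along the tool's x, y, z in cm, a list of three; "twist": the turn, a rotation vector about the tool's x, y, z in degrees, a list of three; "grip": the opening in per cent of the stroke, from 0 (shut) to 100 (fully open). In form: [{"delta_pos": [tx, ty, tz], "twist": [wx, wy, wz], "grip": grip}, ...]. A call has exactly 5 rows; each row is the pose to reach, as a shift and turn from the pose commanded when the call began, along the tool's axes at that moment; what a row does not reach only later rows make up. A row lasts 1/10 s, in which the tool goes at most 50 mm and 8.59 degrees, less where a joint would pass 70% of its speed; a pose out of reach is approached as far as the arm can. A call with a gripper value outside its range is refused whole. The fingers move at their own pace and stop on an object; FORCE is the grip in N (left out, the last holds). Time passes only in rows, so rows that repeat a pose let the fingers close, or fill a call up. It gives the time, the measured TCP pose, the force and the opening at its end, in the units of the state.
- state(): the state, without advancing time (a new reading comes with each control period).
- imaging.grab_frame(name): name is "side" or "top"; returns (picture, depth): 400x640x3 uint8, red, green, blue; 400x640 float32, mm along the optical axis (not along the pixel's ray), 0 where there is no reading.
- imaging.camera_info(name): a dict with "fx", "fy", "cx", "cy" (pixels), "R" (3x3) and "t" (3): a world point X has camera coordinates R X + t. Camera axes: x right, y down, z forward; pixel columns grow to the right and rows downward; lengths in mm; the calibration is good to about 2 mm. A picture is of the moment at which its call begins. camera_info takes no time and is no camera call.
- job.job_done(): hands the job in, once; it reports no verdict.
The state is a dict: "time_s": time; "qpos": joint angles; "qvel": joint speeds; "effort": joint torques, N m; "ee_pos": TCP position; "ee_rot": TCP orientation; "force": force on the tool from outside, world axes, zero at the start; "torque": the same for the moment, N m; "gripper_width": finger opening in mm.
Only numpy, scipy, OpenCV 4.12 (cv2) and the standard library are available. Lean on these libraries where they do the work, as an engineer would, in place of code of your own. Each camera call takes 0.05 s, during which the arm holds its last target.

## Task

The long six-hole tube rack has just been rinsed and lies flat on the bench. Stand it in the steel drip-dry stand to drain: set one end down on the tray floor against the front stop bar while you still hold it, lean the other end on the upright wall with the rack's broad face towards the wall, and let go so that it rests there by itself. Leave the other things on the bench where they are.

Things in the scene. Friction and masses are not known exactly. Their poses are not given: they have to be found in the camera images.
- long_rack: The tube rack to lean: plain grey plastic bar, 180 x 36 x 24 mm, a row of six 18 mm through holes, 0.11 to 0.22 kg, loose, lying flat at the start. Origin: centre of its underside as it lies; x along its length, y across its width (36), z up through its thickness (24, the holes' direction). Either end may be the foot, either broad face may look to the wall.
- rack_end_a (a point): Centre of the long rack's end face at +x (90 mm along x from its middle, 12 mm above its underside).
- rack_end_b (a point): Centre of the long rack's end face at -x (90 mm from its middle, 12 mm above its underside).
- stand: Brushed-steel drip-dry stand, fixed, 180 mm wide, open at both sides: a flat tray floor 6 mm above the bench, a 10 mm thick stop bar along its front edge and a parallel upright wall at its back. Origin on the bench under the middle of the stop's inner face; x points level from the stop to the wall, y along the stop (90 mm each way), z up.
- stop_foot (a point): On the tray floor, middle of the foot of the stop's inner face; axes as the stand's. The stop rises 25 mm above the tray floor. When leaned, the rack slopes about 55 degrees from level, rising towards the wall; its lower foot edge is then about 20 mm from the stop and its upper foot edge touches the stop about 14 mm above the tray floor.
- wall_base (a point): On the tray floor, middle of the foot of the wall's flat face, 123 mm in +x of the stop's inner face; axes as the stand's. The wall is 8 mm thick and its top is 184 mm above the tray floor (190 above the bench). The leaned rack's head edge touches it about 147 mm above the tray floor.
- short_rack: A bystander: short tube rack of the same kind, 90 x 36 x 24 mm with three holes, loose. Origin: centre of its underside.
- beaker: A bystander: white plastic beaker, 72 mm across, 90 mm high, loose. Origin: centre of its underside.
- wash_bottle: A bystander: white plastic bottle, 66 mm across, 170 mm high, loose. Origin: centre of its underside.
- jar: A bystander: small amber jar with a black cap, 60 mm across, 75 mm high, loose. Origin: centre of its underside.
There are look-alikes about, which are no part of the job. What is shaped like the stand but green is not meant.

How it is judged (in metres and radians):
On the way:
1. the long rack, still held, stands raised with one end down on the tray floor close to the stop (contact force between the fingers and long_rack above 0.5 N and ((x of rack_end_a in the frame of stop_foot between 0 and 0.028 m and y of rack_end_a in the frame of stop_foot between -0.08 and 0.08 m and z of rack_end_a in the frame of stop_foot between -0.002 and 0.025 m and z of rack_end_b in the frame of stop_foot above 0.1 m) or (x of rack_end_b in the frame of stop_foot between 0 and 0.028 m and y of rack_end_b in the frame of stop_foot between -0.08 and 0.08 m and z of rack_end_b in the frame of stop_foot between -0.002 and 0.025 m and z of rack_end_a in the frame of stop_foot above 0.1 m))), for 0.15 s.
At the end, for the whole second after the job is handed in: The long rack leans by itself, released and still: foot end centre 0-20 mm from the stop, under 17 mm over the tray floor, within 70 mm of mid-width; head end centre within 25 mm of the wall, 130-175 mm up, within 80 mm of mid-width; broad face to the wall, square to 0.3 rad (((x of rack_end_a in the frame of stop_foot between 0 and 0.02 m and y of rack_end_a in the frame of stop_foot between -0.07 and 0.07 m and z of rack_end_a in the frame of stop_foot between -0.002 and 0.017 m and x of rack_end_b in the frame of stop_foot between 0.098 and 0.125 m and y of rack_end_b in the frame of stop_foot between -0.08 and 0.08 m and z of rack_end_b in the frame of stop_foot between 0.13 and 0.175 m) or (x of rack_end_b in the frame of stop_foot between 0 and 0.02 m and y of rack_end_b in the frame of stop_foot between -0.07 and 0.07 m and z of rack_end_b in the frame of stop_foot between -0.002 and 0.017 m and x of rack_end_a in the frame of stop_foot between 0.098 and 0.125 m and y of rack_end_a in the frame of stop_foot between -0.08 and 0.08 m and z of rack_end_a in the frame of stop_foot between 0.13 and 0.175 m)) and angle between the y axis of long_rack and the y axis of stand, either way round below 0.3 rad and linear speed of long_rack below 0.02 m/s and angular speed of long_rack below 0.1 rad/s); the robot touches nothing.
It fails at once if a bystander (short rack, beaker, bottle or jar) is moved by more than 30 mm (distance of any of short_rack, beaker, wash_bottle, jar from where it was at the start of the episode above 0.03 m).
It also fails if it takes over 38 s, if anything falls off the work surface, if the arm or the gripper's body presses on something with over 40 N, if the wrist force passes 120 N, or if a joint passes its speed limit or range.

## Working session

There is one attempt and no reset: what is moved stays moved. The work goes in short steps, Python scripts to look and compute and a shell command to move; the robot and the scene stay as the last step left them, time stands still between calls to the robot, and variables do not carry over. Pictures are saved under pics/ and viewed, and the job is handed in when it is done.

```bash
mkdir -p pics; ls; python3 - <<'E'
from workcell import state, imaging, job, env
import cv2,numpy as np
print(state()); print(env.grip_depth)
for n in("side","top"):
    p,d=imaging.grab_frame(n); cv2.imwrite(f"pics/{n}0.png",p[:,:,::-1]); np.save(f"pics/{n}0.npy",d); i=imaging.camera_info(n); print(n,i)
E
```

```text
pics
{'time_s': 0.0, 'qpos': array([ 7.56872365e+01,  1.83524759e+01,  8.97070997e+01, -4.37098973e-04,
        7.20435698e+01, -1.14435867e+00]), 'qvel': array([ 0.06809126,  0.01545111, -0.05971776,  0.06959267, -0.06230552,
       -0.09394835]), 'effort': array([-3.45642020e-04, -4.12478149e+01, -2.31969774e+01,  7.26699340e-02,
        4.58683167e-02, -1.80786601e-04]), 'ee_pos': array([130.83676218, 559.32301651, 175.10727659]), 'ee_rot': array([-9.01031332e+01,  1.64448545e-03, -1.31682712e+01]), 'force': array([-0.42318445,  0.29720683, -0.09543501]), 'torque': array([0.02706524, 0.04004071, 0.00569005]), 'gripper_width': 91.44502207321669}
18.8
side {'fx': 363.7775587429437, 'fy': 363.7775587429437, 'cx': 323.2681356266746, 'cy': 195.26477669906276, 'R': array([[-0.95965224, -0.28034343, -0.02179753],
       [-0.13631524,  0.53162173, -0.83594049],
       [ 0.24593846, -0.79924083, -0.54838706]]), 't': array([529.58997168, 107.63947065, 916.87676451])}
top {'fx': 453.32476900655104, 'fy': 453.32476900655104, 'cx': 311.7196811830943, 'cy': 199.76099048439517, 'R': array([[-0.01769816, -0.99979938,  0.00937905],
       [-0.99537326,  0.01673223, -0.0946156 ],
       [ 0.09443968, -0.01101018, -0.9954697 ]]), 't': array([  15.49960348,  554.33085103, 1209.17933994])}
```

View pics/side0.png

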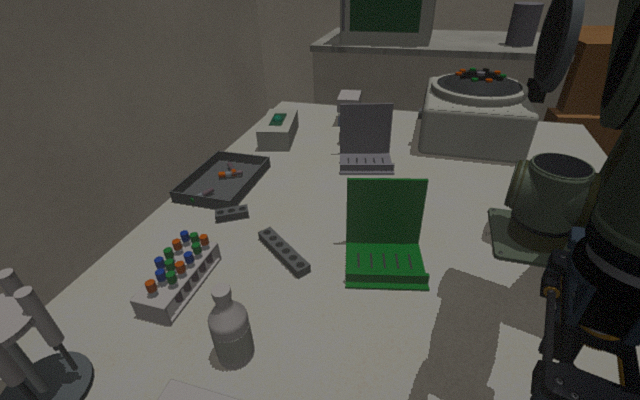

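View pics/top0.png

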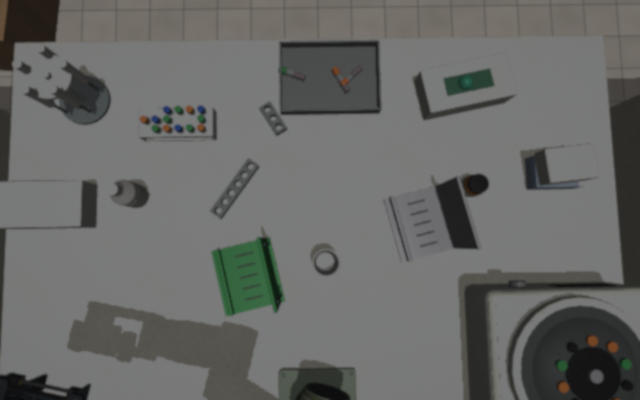

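Candidates in the top view:
- **Stand:** the grey one at (432,220) fits "brushed steel". The green one at (248,275) is the look-alike and is excluded.
- **Rack:** the long six-hole bar at (235,188) fits. The short three-hole bar at (273,118) is a bystander, and the block with tubes at (178,122) has coloured caps.

I'll confirm both with enlarged crops and measure.

```bash
cat > h.py <<'E'
import numpy as np,cv2
from workcell import state, imaging, job, env
def ray(n,u,v):
    i=imaging.camera_info(n);R=np.array(i['R']);t=np.array(i['t'])
    d=R.T@np.array([(u-i['cx'])/i['fx'],(v-i['cy'])/i['fy'],1]); return -R.T@t,d
def plane(n,u,v,z):
    c,d=ray(n,u,v); return c+d*(z-c[2])/d[2]
def cloud(n,D):
    i=imaging.camera_info(n);R=np.array(i['R']);t=np.array(i['t'])
    v,u=np.mgrid[:D.shape[0],:D.shape[1]]
    P=np.stack([(u-i['cx'])/i['fx']*D,(v-i['cy'])/i['fy']*D,D],-1)-t
    return P@R
def proj(n,X):
    i=imaging.camera_info(n);c=np.array(i['R'])@X+np.array(i['t']); return i['fx']*c[0]/c[2]+i['cx'],i['fy']*c[1]/c[2]+i['cy']
E
python3 - <<'E'
from h import *
im=cv2.imread('pics/top0.png'); D=np.load('pics/top0.npy')
a=cv2.resize(im[140:235,190:290],(400,380),interpolation=3)
b=cv2.resize(im[165:270,375:495],(400,350),interpolation=3)
b=cv2.copyMakeBorder(b,0,30,0,0,0); cv2.imwrite('pics/crop1.png',cv2.convertScaleAbs(np.hstack([a,b]),alpha=1.6))
P=cloud('top',D); S=cloud('side',np.load('pics/side0.npy'))
print('depth valid',(D>0).mean())
z=P[...,2]
# table z check
print('table z',np.median(z[150:180,320:370]))
def rect(mask,zz,n='top'):
    q=P[mask][:,:2].astype(np.float32); return cv2.minAreaRect(q),len(q),np.median(P[mask][:,2])
m=np.zeros(z.shape,bool); m[150:225,200:270]=1
print('long',rect(m&(z>14)&(z<40),24))
m[:]=0;m[95:140,255:292]=1
print('short',rect(m&(z>14)&(z<40),24))
m[:]=0;m[165:270,378:490]=1
print('zs',np.percentile(z[m],[1,5,25,50,75,95,99]))
for lo,hi in((3,12),(20,45),(150,220)):
    print('stand',lo,hi,rect(m&(z>lo)&(z<hi),0))
E
```

```text
depth valid 0.99601953125
table z -0.40222066559178893
long (((591.6925048828125, 218.4441375732422), (37.769371032714844, 179.57659912109375), 53.5999870300293), 707, np.float64(23.28365293259236))
short (((796.715576171875, 95.7923812866211), (90.29247283935547, 71.70790100097656), 31.310930252075195), 401, np.float64(23.70097265732001))
zs [ -5.61031176  -3.64150662  -0.52921092   3.1284158    9.48518581
 160.36371681 190.28557064]
stand 3 12 (((504.678955078125, -332.83245849609375), (314.6738586425781, 288.9747619628906), 88.95848846435547), 3231, np.float64(5.69688514434858))
stand 20 45 (((501.4450378417969, -340.5413513183594), (178.89503479003906, 234.14109802246094), 14.917683601379395), 552, np.float64(30.8783913689089))
stand 150 220 (((505.00543212890625, -361.7581481933594), (178.67282104492188, 11.849920272827148), 13.726082801818848), 654, np.float64(180.8877927522251))
```

View pics/crop1.png

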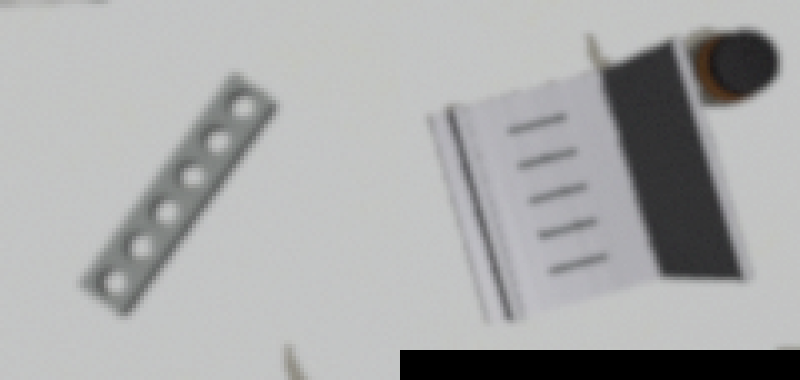

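The crops confirm both: six holes in the bar at (235,188), and a steel stand at (432,220) with its stop on the left (+y) and its wall on the right (-y). The jar sits just behind the wall. Next I'll refine the stand pose and locate the bystanders.

```bash
cat >> h.py <<'E'
from scipy.spatial.transform import Rotation as Ro
AZ=-76.3  # stand x azimuth, updated
def tool(az,tilt):
    # tool x in vertical plane of azimuth az; tilt>0: tool y leans toward az from straight down (deg)
    a,t=np.radians(az),np.radians(tilt); h=np.array([np.cos(a),np.sin(a),0]);k=np.array([0,0,1.])
    y=np.sin(t)*h-np.cos(t)*k; x=np.cos(t)*h+np.sin(t)*k
    return np.stack([x,y,np.cross(x,y)],1)
def delta(pos,R,s=None):
    s=s or state(); R0=Ro.from_euler('xyz',s['ee_rot'],degrees=True).as_matrix()
    dp=R0.T@(np.array(pos)-s['ee_pos']); tw=Ro.from_matrix(R0.T@R).as_rotvec(degrees=True)
    print('dpos cm',np.round(dp/10,2),'twist',np.round(tw,1),'| ee',np.round(s['ee_pos'],1),np.round(s['ee_rot'],1),'q',np.round(s['qpos'],0),'F',np.round(s['force'],1),'w',round(s['gripper_width'],1),'t',round(s['time_s'],2))
E
python3 - <<'E'
from h import *
D=np.load('pics/top0.npy');P=cloud('top',D);z=P[...,2]
m=np.zeros(z.shape,bool);m[165:270,378:425]=1
a=m&(z>22)&(z<40); print('stop',cv2.minAreaRect(P[a][:,:2].astype(np.float32)),np.median(z[a]))
m[:]=0;m[165:270,425:490]=1
a=m&(z>184)&(z<200)
r=cv2.minAreaRect(P[a][:,:2].astype(np.float32)); print('wall',r,np.median(z[a]))
S=cloud('side',np.load('pics/side0.npy')).reshape(-1,3)
c=np.array(r[0]); ang=np.radians(r[2] if r[1][0]>r[1][1] else r[2]-90); ys=np.array([np.cos(ang),np.sin(ang)]); xs=np.array([ys[1],-ys[0]])
L=(S[:,:2]-c)@np.stack([xs,ys],1)
w=(abs(L[:,1])<70)&(S[:,2]>60)&(S[:,2]<170)&(abs(L[:,0])<40)
print('wall face from side cam',np.percentile(L[w,0],[10,50,90]))
w=(abs(L[:,1])<80)&(S[:,2]>24)&(S[:,2]<40)&(L[:,0]<-110)&(L[:,0]>-150)
print('stop top side cam',np.percentile(L[w,0],[5,50,95]),w.sum())
T=P.reshape(-1,3);L=(T[:,:2]-c)@np.stack([xs,ys],1);w=(abs(L[:,1])<80)&(T[:,2]>24)&(T[:,2]<40)&(L[:,0]<-110)&(L[:,0]>-150)
print('stop top cam',np.percentile(L[w,0],[5,50,95]),w.sum())
print('rack hole ends top', plane('top',220,211,24),plane('top',251,165,24))
for n,u,v,h in(('beaker',325,258,90),('bottle',120,186,170),('jar',477,184,75),('green',265,270,190)): print(n,plane('top',u,v,h))
E
```

```text
stop ((472.9364013671875, -233.53131103515625), (178.80697631835938, 11.279953002929688), 13.939845085144043) 29.78458275299443
wall ((504.5767822265625, -361.739990234375), (177.85171508789062, 10.774192810058594), 13.770453453063965) 189.1151133788994
wall face from side cam [-7.35693135 -4.27232697 -1.35022108]
stop top side cam [-140.62299416 -136.27815154 -132.13560487] 99
stop top cam [-136.9046128  -132.54951791 -127.49631409] 234
rack hole ends top [528.23048895 255.76615675  24.        ] [653.41947548 170.96903701  24.        ]
beaker [398.54285902 -24.62399018  90.        ]
bottle [581.84509147 467.76572624 170.        ]
jar [ 584.27537482 -429.70762265   75.        ]
green [376.73689515 119.29480583 190.        ]
```

```bash
python3 - <<'E'
from h import *
R=tool(-36.4,-20); y=R[:,1]; t=np.array([588.5,220.8,8])
print(R)
delta(t-130*y,R)
delta((t-130*y)+[0,0,60],R)
E
```

```text
[[ 0.75635276 -0.27528989  0.59341889]
 [-0.55763135  0.20296121  0.8048938 ]
 [-0.34202014 -0.93969262  0.        ]]
dpos cm [ 56.36   4.54 -24.29] twist [ 4.1 23.  19.7] | ee [130.8 559.4 175.2] [-90.1   0.  -13.2] q [76. 18. 90. -0. 72. -1.] F [-0.3  1.1 -1.2] w 91.3 t 0.1
dpos cm [ 56.36  -1.46 -24.3 ] twist [ 4.1 23.  19.7] | ee [130.8 559.4 175.2] [-90.1   0.  -13.2] q [76. 18. 90. -0. 72. -1.] F [-0.3  1.1 -1.2] w 91.3 t 0.1
```

```bash
python3 -m pendant '[{"delta_pos":[4.5,-3,-2],"twist":[0,0,0],"grip":100},{"delta_pos":[9,-5,-4],"twist":[0,3,2],"grip":100},{"delta_pos":[13.5,-5,-6],"twist":[1,6,5],"grip":100},{"delta_pos":[18,-5,-8],"twist":[1,9,8],"grip":100},{"delta_pos":[22.5,-5,-9.7],"twist":[2,12,10],"grip":100}]' 30; python3 - <<'E'
from h import *
R=tool(-36.4,-20); y=R[:,1]; t=np.array([588.5,220.8,8])
delta(t-130*y,R)
E
```

```text
time_s: 0.6
ee_pos: [324.1, 416.7, 226.1]
ee_rot: [-89.0, 10.2, -25.2]
force: [1.4, 0.8, -0.2]
gripper_width: 91.5
dpos cm [37.75  2.81 -7.37] twist [ 1.9 10.9  9.7] | ee [324.1 416.7 226.1] [-89.   10.2 -25.2] q [ 44.  14.  90.  10.  79. -23.] F [ 1.4  0.8 -0.2] w 91.5 t 0.6
```

```bash
python3 -m pendant '[{"delta_pos":[4.7,0.3,-0.9],"twist":[0.4,2.2,2],"grip":100},{"delta_pos":[9.4,0.7,-1.8],"twist":[0.8,4.4,4],"grip":100},{"delta_pos":[14.1,1,-2.7],"twist":[1.2,6.6,6],"grip":100},{"delta_pos":[18.8,1.4,-3.6],"twist":[1.6,8.8,8],"grip":100},{"delta_pos":[23.5,1.8,-4.6],"twist":[1.9,10.9,9.7],"grip":100}]' ; python3 - <<'E'
from h import *
R=tool(-36.4,-20); y=R[:,1]; t=np.array([588.5,220.8,8])
delta(t-130*y,R)
E
```

```text
time_s: 1.1
ee_pos: [511.0, 278.2, 165.3]
ee_rot: [-90.1, 20.0, -36.4]
force: [0.5, 1.0, 0.7]
gripper_width: 91.1
dpos cm [ 1.444e+01 -1.530e+00 -1.000e-02] twist [ 0.1 -0.  -0. ] | ee [511.  278.2 165.3] [-90.1  20.  -36.4] q [ 17.  26.  82.  16.  84. -40.] F [0.5 1.  0.7] w 91.1 t 1.1
```

```bash
python3 -m pendant '[{"delta_pos":[4.7,-0.5,0],"twist":[0,0,0],"grip":100},{"delta_pos":[9.4,-1,0],"twist":[0,0,0],"grip":100},{"delta_pos":[14.4,-1.5,0],"twist":[0,0,0],"grip":100},{"delta_pos":[14.4,2.5,0],"twist":[0,0,0],"grip":100},{"delta_pos":[14.4,5.5,0],"twist":[0,0,0],"grip":100}]' ; python3 - <<'E'
from h import *
R=tool(-36.4,-20); y=R[:,1]; t=np.array([588.5,220.8,8])
delta(t,R)
p,d=imaging.grab_frame('top'); cv2.imwrite('pics/t1.png',cv2.convertScaleAbs(cv2.resize(p[110:260,150:350,::-1],None,fx=4,fy=4),alpha=1.5))
delta(t,R)
E
```

```text
time_s: 1.6
ee_pos: [604.1, 209.3, 62.5]
ee_rot: [-90.1, 20.0, -36.5]
force: [0.4, 0.8, -0.8]
gripper_width: 91.7
dpos cm [0.04 5.78 0.02] twist [ 0.1 -0.1 -0. ] | ee [604.1 209.3  62.5] [-90.1  20.  -36.5] q [ 10.  37.  79.  14.  79. -48.] F [ 0.4  0.8 -0.8] w 91.7 t 1.6
dpos cm [0.37 5.21 0.31] twist [ 0.6 -0.1 -0.4] | ee [598.9 210.   58.2] [-90.6  20.4 -36.5] q [ 10.  37.  79.  14.  79. -48.] F [-2.8  0.2 -2.5] w 91.3 t 1.65
```

View pics/t1.png

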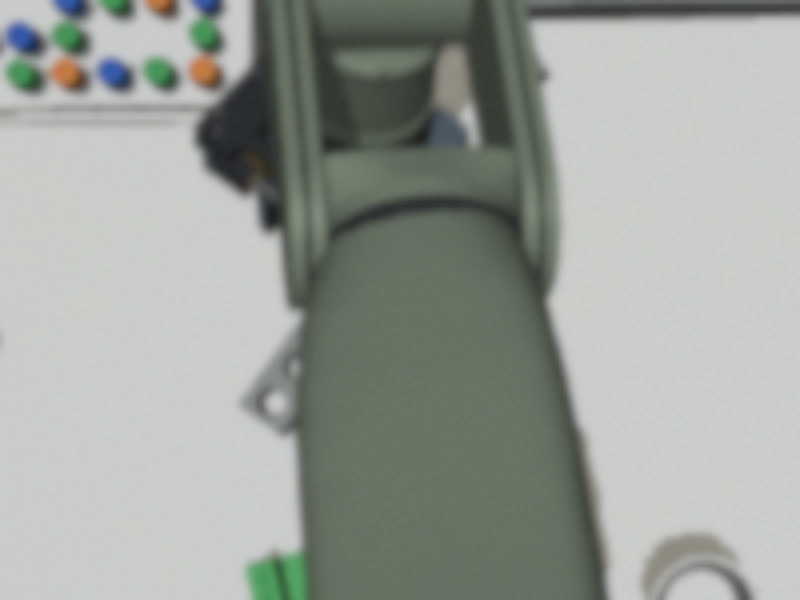

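The top view is blocked by the forearm, with only the rack's left end visible at crop (270,400). I'll descend part way and let the arm settle.

```bash
python3 -m pendant '[{"delta_pos":[0,1,0],"twist":[0,0,0],"grip":100},{"delta_pos":[0,2,0],"twist":[0,0,0],"grip":100},{"delta_pos":[0,2.5,0],"twist":[0,0,0],"grip":100},{"delta_pos":[0,2.5,0],"twist":[0,0,0],"grip":100},{"delta_pos":[0,2.5,0],"twist":[0,0,0],"grip":100}]' ; python3 - <<'E'
from h import *
R=tool(-36.4,-20); y=R[:,1]; t=np.array([588.5,220.8,8])
delta(t,R)
p,d=imaging.grab_frame('side'); cv2.imwrite('pics/s1.png',cv2.convertScaleAbs(cv2.resize(p[180:330,200:400,::-1],None,fx=4,fy=4),alpha=1.5))
delta(t,R)
E
```

```text
time_s: 2.15
ee_pos: [597.3, 215.9, 42.7]
ee_rot: [-90.0, 19.9, -36.3]
force: [1.0, -0.3, -0.5]
gripper_width: 91.3
dpos cm [ 0.24  3.6  -0.12] twist [0.  0.1 0.1] | ee [597.3 215.9  42.7] [-90.   19.9 -36.3] q [ 10.  37.  81.  15.  76. -49.] F [ 1.  -0.3 -0.5] w 91.3 t 2.15
dpos cm [ 0.23  3.61 -0.12] twist [0.  0.1 0.1] | ee [597.3 215.8  42.7] [-90.   19.9 -36.3] q [ 10.  37.  81.  15.  76. -49.] F [ 0.2 -0.8  0.6] w 91.4 t 2.2
```

View pics/s1.png

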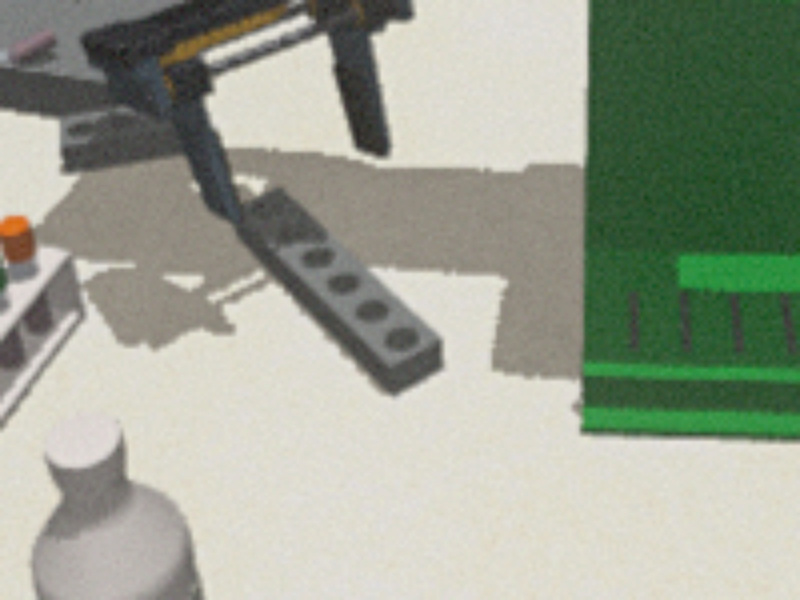

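The fingers straddle the rack in side-crop pixels: left finger at (225,210), right at (375,150), with the bar running from (270,200) to (420,365). I'll descend and close.

```bash
python3 -m pendant '[{"delta_pos":[0.1,1.2,-0.05],"twist":[0,0,0],"grip":100},{"delta_pos":[0.2,2.4,-0.1],"twist":[0,0,0],"grip":100},{"delta_pos":[0.2,3.5,-0.1],"twist":[0,0,0],"grip":100},{"delta_pos":[0.2,3.5,-0.1],"twist":[0,0,0],"grip":100},{"delta_pos":[0.2,3.5,-0.1],"twist":[0,0,0],"grip":100}]' ; python3 - <<'E'
from h import *
R=tool(-36.4,-20); delta([588.5,220.8,8],R)
E
```

```text
time_s: 2.7
ee_pos: [587.5, 220.9, 7.7]
ee_rot: [-90.1, 20.0, -36.3]
force: [0.2, 0.5, -0.2]
gripper_width: 91.5
dpos cm [ 0.07 -0.06  0.05] twist [0.1 0.1 0. ] | ee [587.5 220.9   7.7] [-90.1  20.  -36.3] q [ 11.  38.  84.  15.  72. -49.] F [ 0.2  0.5 -0.2] w 91.5 t 2.7
```

```bash
python3 -m pendant '[{"delta_pos":[0,0,0],"twist":[0,0,0],"grip":20},{"delta_pos":[0,0,0],"twist":[0,0,0],"grip":10},{"delta_pos":[0,0,0],"twist":[0,0,0],"grip":10},{"delta_pos":[0,0,0],"twist":[0,0,0],"grip":10},{"delta_pos":[0,0,0],"twist":[0,0,0],"grip":10}]' 40; python3 - <<'E'
from h import *
R=tool(-36.4,-20); delta([588.5,220.8,8],R)
E
```

```text
time_s: 3.2
ee_pos: [588.0, 220.8, 8.4]
ee_rot: [-90.0, 19.9, -36.3]
force: [0.3, -0.1, -0.0]
gripper_width: 54.3
dpos cm [0.05 0.02 0.03] twist [0.1 0.1 0.1] | ee [588.  220.8   8.4] [-90.   19.9 -36.3] q [ 11.  38.  84.  15.  72. -49.] F [ 0.3 -0.1 -0. ] w 54.3 t 3.2
```

```bash
python3 -m pendant '[{"delta_pos":[0,0,0],"twist":[0,0,0],"grip":10},{"delta_pos":[0,0,0],"twist":[0,0,0],"grip":10},{"delta_pos":[0,0,0],"twist":[0,0,0],"grip":10},{"delta_pos":[0,0,0],"twist":[0,0,0],"grip":10},{"delta_pos":[0,0,0],"twist":[0,0,0],"grip":10}]' 40
```

```text
time_s: 3.7
ee_pos: [588.0, 220.8, 8.2]
ee_rot: [-90.1, 20.0, -36.3]
force: [1.5, 0.2, -0.6]
gripper_width: 14.3
```

A 14.3 mm opening is far below the 36 mm rack width, so the grasp missed. Looking.

```bash
python3 - <<'E'
from h import *
p,d=imaging.grab_frame('side'); np.save('pics/s2.npy',d);cv2.imwrite('pics/s2.png',cv2.convertScaleAbs(cv2.resize(p[180:330,200:400,::-1],None,fx=4,fy=4),alpha=1.5))
print(state()['gripper_width'])
E
```

```text
10.537160949136327
```

View pics/s2.png

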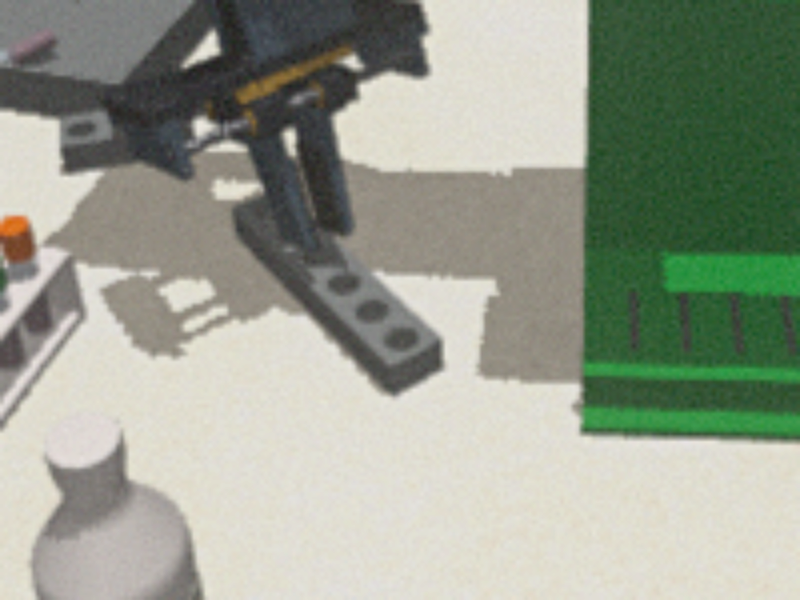

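```bash
python3 - <<'E'
from h import *
s=state(); print(np.round(s['ee_pos'],1),[np.round(proj('side',np.array(q)),1) for q in (s['ee_pos'],[591.7,218.4,24])])
D=np.load('pics/s2.npy');S=cloud('side',D);S0=cloud('side',np.load('pics/side0.npy'))
for (x,y) in ((270,180),(290,220),(305,240),(318,250),(330,200),(340,225),(345,235),(380,330),(260,220),(430,350)):
    u,v=200+x//4,180+y//4; print((x,y),(u,v),np.round(S[v,u],0),np.round(S0[v,u],0))
# rack as seen in side cam at start
m=np.zeros(D.shape,bool);m[225:280,255:315]=1;a=m&(S0[...,2]>19)&(S0[...,2]<32)
print(cv2.minAreaRect(S0[a][:,:2].astype(np.float32)),np.median(S0[a][:,2]))
E
```

```text
[587.9 220.8   8.2] [array([283.3, 252.3]), array([281.7, 246.4])]
(270, 180) (267, 225) [622. 221.  85.] [676. 120.  -2.]
(290, 220) (272, 235) [609. 226.  62.] [632. 183.  23.]
(305, 240) (276, 240) [596. 235.  57.] [615. 198.  23.]
(318, 250) (279, 242) [591. 232.  49.] [605. 203.  23.]
(330, 200) (282, 230) [590. 211.  69.] [627. 132.   0.]
(340, 225) (285, 236) [583. 213.  54.] [611. 152.  -1.]
(345, 235) (286, 238) [579. 217.  52.] [606. 158.  -2.]
(380, 330) (295, 262) [544. 258.  21.] [542. 261.  24.]
(260, 220) (265, 235) [649. 188.  23.] [648. 189.  24.]
(430, 350) (307, 267) [513. 263.  19.] [513. 264.  19.]
((589.3811645507812, 219.42739868164062), (36.74577713012695, 182.0949249267578), 53.645137786865234) 22.353885831484547
```

```bash
python3 - <<'E'
from h import *
R=tool(-36.4,-20)
p=np.array([597.3,215.8,42.7])
for off in (0*R[:,1],-40*R[:,1],np.array([0,0,40])):
  for sg in (-45.7,-58,45.7,58): print(np.round(off),sg,np.round(proj('side',p+off+sg*R[:,2]),1), (np.array(proj('side',p+off+sg*R[:,2]))-[200,180])*4)
E
```

```text
[-0.  0. -0.] -45.7 [295.2 231.8] [380.82499628 207.10633158]
[-0.  0. -0.] -58 [299.4 229.8] [397.46061446 199.18407477]
[-0.  0. -0.] 45.7 [262.4 247.4] [249.66362287 269.56833767]
[-0.  0. -0.] 58 [257.7 249.6] [230.92779515 278.49076166]
[11. -8. 38.] -45.7 [291.1 216.8] [364.28896828 147.37198991]
[11. -8. 38.] -58 [295.3 214.9] [381.25336121 139.76034236]
[11. -8. 38.] 45.7 [257.6 231.9] [230.43007838 207.43229949]
[11. -8. 38.] 58 [252.8 234. ] [211.29364832 216.01850481]
[ 0  0 40] -45.7 [294.1 218.7] [376.53005712 154.78333083]
[ 0  0 40] -58 [298.4 216.8] [393.61284834 147.028323  ]
[ 0  0 40] 45.7 [260.4 234. ] [241.63658897 216.02039032]
[ 0  0 40] 58 [255.6 236.2] [222.33769149 224.78143524]
```

The depth picture puts the fingertips at z≈48, while the reported TCP is z≈8. The report is about 40 mm off, so I need the real offset and tilt from the gripper's depth points.

```bash
python3 - <<'E'
from h import *
D=np.load('pics/s2.npy');S=cloud('side',D);S0=cloud('side',np.load('pics/side0.npy'))
near=(np.linalg.norm(S-S0,axis=-1)>25)
box=(abs(S[...,0]-610)<120)&(abs(S[...,1]-210)<120)&(S[...,2]>30)&(S[...,2]<260)&near
m=box.astype(np.uint8)
m[:180]=0
P=S[box]; print(len(P))
R=tool(-36.4,-20); tcp=np.array([587.9,220.8,8.2])
L=(P-tcp)@R   # tool frame
for lo in range(-160,10,8):
    w=(L[:,1]>=lo)&(L[:,1]<lo+8)
    if w.sum()>2: print(lo,w.sum(),'x',np.round(np.percentile(L[w,0],[3,50,97])),'z',np.round(np.percentile(L[w,2],[3,50,97])))
E
```

```text
3640
-160 505 x [-39. -24.  26.] z [-83.  25.  89.]
-152 256 x [-40. -26.  19.] z [-81.  21.  89.]
-144 215 x [-40. -27.  11.] z [-80.  12.  88.]
-136 304 x [-40. -33.  25.] z [-74.   6.  82.]
-128 237 x [-41. -33.  27.] z [-75.  18.  82.]
-120 100 x [-39. -21.  33.] z [-77.  25.  82.]
-112 51 x [-22. -18.   6.] z [-20. -10.  32.]
-104 61 x [-20. -17.  12.] z [-20. -10.  22.]
-96 72 x [-20. -12.  15.] z [-18.  -7.  21.]
-88 63 x [-20. -15.  13.] z [-18.  -6.  20.]
-80 64 x [-20. -16.  13.] z [-17.  -7.  20.]
-72 64 x [-19. -14.  13.] z [-16.   1.  19.]
-64 59 x [-20. -14.  14.] z [-15.  -6.  18.]
-56 56 x [-20. -15.  11.] z [-15.  -6.  18.]
-48 54 x [-20. -13.  12.] z [-14.  -7.  17.]
-40 17 x [-19. -12.  14.] z [-10.  -7.  15.]
```

In the tool frame the finger direction matches the reported orientation. The real tips, and the body start at -117 against an expected -79, sit about 38 mm back along tool y. So true TCP ≈ reported - 38 mm along tool y. I'll reopen and go deeper with this correction, watching the force.

```bash
cat >> h.py <<'E'
OFF=np.array([-2,-38,0.])
def deltar(pos,R):  # pos = true tip target
    s=dict(state()); R0=Ro.from_euler('xyz',s['ee_rot'],degrees=True).as_matrix()
    s['ee_pos']=s['ee_pos']+R0@OFF
    delta(pos,R,s)
E
python3 -m pendant '[{"delta_pos":[0,0,0],"twist":[0,0,0],"grip":100},{"delta_pos":[0,0,0],"twist":[0,0,0],"grip":100},{"delta_pos":[0,0,0],"twist":[0,0,0],"grip":100},{"delta_pos":[0,0,0],"twist":[0,0,0],"grip":100},{"delta_pos":[0,0,0],"twist":[0,0,0],"grip":100}]'
python3 -m pendant '[{"delta_pos":[0,0,0],"twist":[0,0,0],"grip":100},{"delta_pos":[0,0,0],"twist":[0,0,0],"grip":100},{"delta_pos":[0,0,0],"twist":[0,0,0],"grip":100},{"delta_pos":[0,0.7,0],"twist":[0,0,0],"grip":100},{"delta_pos":[0,1.4,0],"twist":[0,0,0],"grip":100}]'
python3 - <<'E'
from h import *
R=tool(-36.4,-20); deltar([588.5,220.8,8],R)
E
```

```text
time_s: 4.25
ee_pos: [587.9, 220.8, 8.2]
ee_rot: [-90.1, 20.0, -36.3]
force: [-0.2, -0.2, -0.7]
gripper_width: 47.5
time_s: 4.75
ee_pos: [583.9, 223.7, -5.4]
ee_rot: [-90.1, 19.9, -36.3]
force: [-0.4, 0.3, -0.9]
gripper_width: 87.8
dpos cm [0.25 2.36 0.03] twist [0.1 0.1 0.1] | ee [592.9 217.2  31. ] [-90.1  19.9 -36.3] q [ 11.  39.  85.  15.  70. -50.] F [-0.4  0.3 -0.9] w 87.8 t 4.75
```

```bash
python3 -m pendant '[{"delta_pos":[0.2,0.6,0],"twist":[0,0,0],"grip":100},{"delta_pos":[0.2,1.2,0],"twist":[0,0,0],"grip":100},{"delta_pos":[0.2,1.8,0],"twist":[0,0,0],"grip":100},{"delta_pos":[0.2,2.2,0],"twist":[0,0,0],"grip":100},{"delta_pos":[0.2,2.2,0],"twist":[0,0,0],"grip":100}]'
python3 - <<'E'
from h import *
R=tool(-36.4,-20); deltar([588.5,220.8,8],R)
p,d=imaging.grab_frame('side'); np.save('pics/s3.npy',d);cv2.imwrite('pics/s3.png',cv2.convertScaleAbs(cv2.resize(p[180:330,200:400,::-1],None,fx=4,fy=4),alpha=1.5))
S=cloud('side',d);S0=cloud('side',np.load('pics/side0.npy'))
near=(np.linalg.norm(S-S0,axis=-1)>15)
s=state();P=S[near];R=Ro.from_euler('xyz',s['ee_rot'],degrees=True).as_matrix();L=(P-s['ee_pos'])@R
L=L[(abs(L[:,0])<50)&(abs(L[:,2])<75)]
for lo in range(-130,10,6):
    w=(L[:,1]>=lo)&(L[:,1]<lo+6)
    if w.sum()>2: print(lo,w.sum(),'x',np.round(np.percentile(L[w,0],[3,50,97])),'z',np.round(np.percentile(L[w,2],[3,50,97])))
E
```

```text
time_s: 5.25
ee_pos: [578.9, 227.0, -27.0]
ee_rot: [-90.1, 20.0, -36.3]
force: [-0.4, 0.0, 0.0]
gripper_width: 91.3
dpos cm [0.08 0.12 0.06] twist [ 0.2  0.1 -0. ] | ee [587.9 220.5   9.4] [-90.1  20.  -36.3] q [ 12.  40.  87.  16.  68. -50.] F [-0.4  0.   0. ] w 91.3 t 5.25
-130 174 x [-41. -34.  25.] z [-67. -14.  71.]
-124 71 x [-41. -38.  26.] z [-74. -49.  73.]
-118 21 x [-38. -21.  22.] z [-64. -49.  70.]
-112 31 x [-22. -18.   9.] z [-62. -49.  63.]
-106 40 x [-21. -16.  13.] z [-59. -49.  60.]
-100 45 x [-21. -15.  12.] z [-56.  49.  60.]
-94 50 x [-19. -16.  12.] z [-57. -46.  59.]
-88 45 x [-20. -16.  13.] z [-56. -45.  58.]
-82 46 x [-20. -16.  11.] z [-56. -45.  58.]
-76 45 x [-20. -15.  15.] z [-54.  45.  58.]
-70 44 x [-19. -16.  11.] z [-55.   0.  57.]
-64 43 x [-20. -12.  13.] z [-53. -45.  57.]
-58 43 x [-20. -16.  13.] z [-52. -45.  56.]
-52 42 x [-21. -14.  12.] z [-54. -45.  55.]
-46 40 x [-21. -11.  14.] z [-51. -40.  55.]
-40 14 x [-19. -16.  19.] z [-51. -46.  52.]
```

View pics/s3.png

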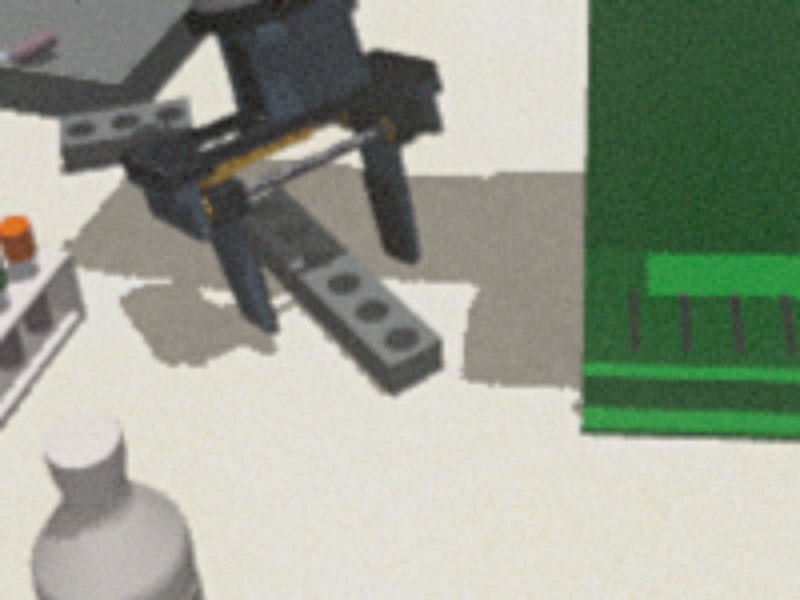

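The fingertips, at crop (270,330) and (415,260), are now down on both sides of the rack, and the 38 mm offset is confirmed. Closing.

```bash
for i in 1 2; do python3 -m pendant '[{"delta_pos":[0,0,0],"twist":[0,0,0],"grip":10},{"delta_pos":[0,0,0],"twist":[0,0,0],"grip":10},{"delta_pos":[0,0,0],"twist":[0,0,0],"grip":10},{"delta_pos":[0,0,0],"twist":[0,0,0],"grip":10},{"delta_pos":[0,0,0],"twist":[0,0,0],"grip":10}]' 30;done
```

```text
time_s: 5.8
ee_pos: [579.6, 227.0, -26.2]
ee_rot: [-90.1, 19.9, -36.3]
force: [-0.5, 0.0, 1.1]
gripper_width: 54.1
time_s: 6.3
ee_pos: [579.5, 226.9, -26.3]
ee_rot: [-90.1, 20.0, -36.3]
force: [0.2, -0.6, 1.1]
gripper_width: 35.5
```

The rack is held at 35.5 mm. Lifting, with the rack geometry referenced to the reported tool frame so the offset cancels.

```bash
cat >> h.py <<'E'
AZ=-76.15; O=np.array([474.2,-238.4,6.0])
_a=np.radians(AZ); XS=np.array([np.cos(_a),np.sin(_a),0]); YS=np.array([-XS[1],XS[0],0]); K=np.array([0,0,1.])
_R0=Ro.from_euler('xyz',[-90.05,19.97,-36.3],degrees=True).as_matrix()
C=_R0.T@(np.array([590.5,219,12])-np.array([579.5,226.9,-26.3]))
TOFF=-20.
def place(foot,slope,up=0,lat=0):
    """foot: x of foot end centre from stop; lower foot edge on tray if up=0"""
    s=np.radians(slope); fz=12*np.cos(s)+up
    c=O+XS*(foot+90*np.cos(s))+K*(fz+90*np.sin(s))+YS*lat
    R=tool(AZ,slope+TOFF); return c-R@C,R
E
python3 - <<'E'
from h import *
print(C)
s=state();p=s['ee_pos']+[0,0,230]; delta(p,tool(-36.3,-20))
E
```

```text
[ -0.35267612 -40.62220513   0.10986202]
dpos cm [-7.850e+00 -2.162e+01 -2.000e-02] twist [ 0.1 -0.   0. ] | ee [579.5 226.9 -26.3] [-90.1  20.  -36.3] q [ 12.  40.  87.  16.  68. -50.] F [ 0.2 -0.6  1.1] w 35.5 t 6.3
```

```bash
python3 -m pendant '[{"delta_pos":[-0.7,-1.9,0],"twist":[0,0,0],"grip":10},{"delta_pos":[-2.2,-6,0],"twist":[0,0,0],"grip":10},{"delta_pos":[-3.9,-10.6,0],"twist":[0,0,0],"grip":10},{"delta_pos":[-5.5,-15.2,0],"twist":[0,0,0],"grip":10},{"delta_pos":[-7.1,-19.5,0],"twist":[0,0,0],"grip":10}]'
python3 - <<'E'
from h import *
p,d=imaging.grab_frame('side'); cv2.imwrite('pics/s4.png',cv2.convertScaleAbs(p[:,:,::-1],alpha=1.4))
delta(*place(15.5,62,150))
E
```

```text
time_s: 6.8
ee_pos: [579.4, 227.1, 183.0]
ee_rot: [-90.1, 19.9, -36.3]
force: [0.9, 1.0, -1.9]
gripper_width: 35.6
dpos cm [ 23.14 -10.82 -49.49] twist [ -8.7  40.9 -59.1] | ee [582.5 228.5 191.5] [-89.4  19.5 -36.1] q [ 12.  30.  72.  15.  91. -44.] F [1.7 1.  4.5] w 36.0 t 6.85
```

View pics/s4.png

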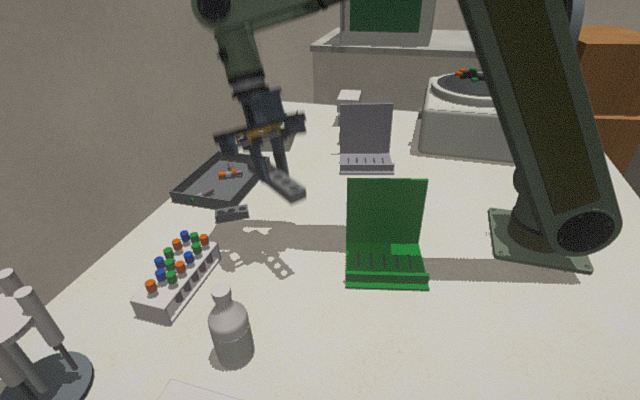

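The side view shows the rack (285,185) held clear of the bench, gripped around its middle. Now the transit towards the stand.

```bash
python3 -m pendant '[{"delta_pos":[1.7,-1.7,-4],"twist":[-0.7,3.3,-4.8],"grip":10},{"delta_pos":[3.3,-3.3,-8],"twist":[-1.4,6.6,-9.6],"grip":10},{"delta_pos":[5,-4.8,-12],"twist":[-2.1,9.9,-14.4],"grip":10},{"delta_pos":[6.8,-6.3,-16],"twist":[-2.8,13.2,-19.2],"grip":10},{"delta_pos":[8.6,-7.6,-20.4],"twist":[-3.5,16.5,-24],"grip":10}]'
python3 - <<'E'
from h import *
delta(*place(15.5,62,150))
E
```

```text
time_s: 7.35
ee_pos: [544.6, -1.9, 223.8]
ee_rot: [-95.7, -5.2, -51.7]
force: [0.8, -0.4, -1.9]
gripper_width: 35.5
dpos cm [ 21.74   5.58 -23.29] twist [ -4.6  24.5 -35. ] | ee [544.6  -1.9 223.8] [-95.7  -5.2 -51.7] q [  4.  15.  88.  -8.  79. -33.] F [ 0.8 -0.4 -1.9] w 35.5 t 7.35
```

```bash
python3 -m pendant '[{"delta_pos":[2.5,0.2,-3],"twist":[-0.6,3.3,-4.8],"grip":10},{"delta_pos":[5.5,0.8,-6.3],"twist":[-1.3,6.7,-9.6],"grip":10},{"delta_pos":[9,1.6,-9.9],"twist":[-2,10.5,-15],"grip":10},{"delta_pos":[12.4,2.5,-13.4],"twist":[-2.7,14.2,-20.3],"grip":10},{"delta_pos":[15.7,3.5,-16.8],"twist":[-3.3,17.7,-25.3],"grip":10}]'
python3 - <<'E'
from h import *
delta(*place(15.5,62,150))
E
```

```text
time_s: 7.85
ee_pos: [508.4, -231.3, 218.9]
ee_rot: [-93.7, -32.0, -68.0]
force: [0.1, -0.0, -2.1]
gripper_width: 35.5
dpos cm [ 6.2   5.08 -4.34] twist [-1.3  6.8 -9.8] | ee [ 508.4 -231.3  218.9] [-93.7 -32.  -68. ] q [ -6.   8. 105. -35.  59. -11.] F [ 0.1 -0.  -2.1] w 35.5 t 7.85
```

```bash
python3 -m pendant '[{"delta_pos":[2.2,1.3,-1.5],"twist":[-0.4,2.2,-3.3],"grip":10},{"delta_pos":[4.4,3,-3],"twist":[-0.9,4.5,-6.6],"grip":10},{"delta_pos":[6.2,5.1,-4.3],"twist":[-1.3,6.8,-9.8],"grip":10},{"delta_pos":[6.2,5.1,-4.3],"twist":[-1.3,6.8,-9.8],"grip":10},{"delta_pos":[6.2,5.1,-4.3],"twist":[-1.3,6.8,-9.8],"grip":10}]'
python3 - <<'E'
from h import *
delta(*place(15.5,62,150))
for n in('side','top'):
    p,d=imaging.grab_frame(n); np.save(f'pics/{n}5.npy',d); cv2.imwrite(f'pics/{n}5.png',p[:,:,::-1])
a=cv2.imread('pics/side5.png')[20:220,260:460];b=cv2.imread('pics/top5.png')[120:320,330:530]
cv2.imwrite('pics/st5.png',cv2.convertScaleAbs(np.hstack([cv2.resize(a,(400,400)),cv2.resize(b,(400,400))]),alpha=1.6))
E
```

```text
time_s: 8.35
ee_pos: [495.3, -319.5, 210.0]
ee_rot: [-90.3, -41.8, -75.9]
force: [0.2, -0.1, -2.0]
gripper_width: 36.0
dpos cm [ 0.18  0.   -0.12] twist [ 0.1  0.2 -0.2] | ee [ 495.3 -319.5  210. ] [-90.3 -41.8 -75.9] q [-12.  10. 111. -51.  51.   5.] F [ 0.2 -0.1 -2. ] w 36.0 t 8.35
```

View pics/st5.png

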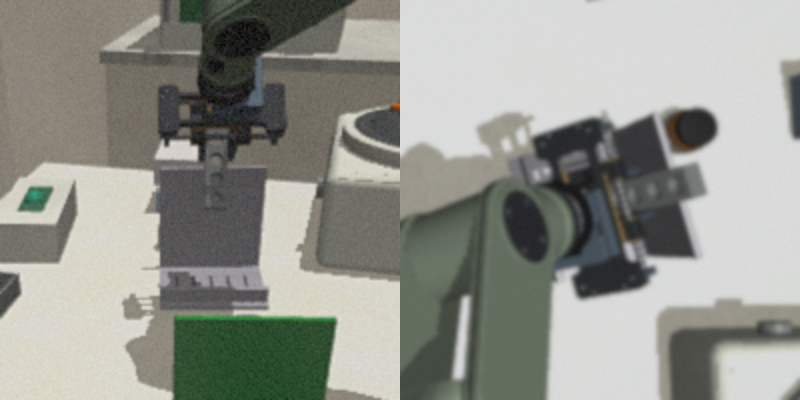

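Both views show the rack raised over the stand: its foot is in front of the wall in the side view (215,190 in the crop), and its head points to the wall in the top view. I'll measure the held rack's pose from depth.

```bash
cat > meas.py <<'E'
import sys
from h import *
def meas(tag,foot,slope,up,ee=None,save=None):
    s=np.radians(slope); c=O+XS*(foot+90*np.cos(s))+K*(12*np.cos(s)+up+90*np.sin(s))
    ax=XS*np.cos(s)+K*np.sin(s); nr=-XS*np.sin(s)+K*np.cos(s)
    B=np.stack([ax,YS,nr],1)
    for n in('side','top'):
        Pc=cloud(n,np.load(f'pics/{n}{tag}.npy')).reshape(-1,3); L=(Pc-c)@B
        w=(abs(L[:,1])<24)&(abs(L[:,2]-12)<7)&(abs(L[:,0])<115)
        q=L[w]
        if len(q)<15: print(n,'few',len(q)); continue
        print(n,len(q),'x',np.round(np.percentile(q[:,0],[1,99]),1),'y',np.round(np.percentile(q[:,1],[2,50,98]),1),'n',np.round(np.median(q[:,2]),1))
        for lo in range(-115,115,23):
            v=(q[:,0]>=lo)&(q[:,0]<lo+23)
            if v.sum()>8: print('  ',lo,v.sum(),'y',np.round(np.percentile(q[v,1],[3,97]),1),'n',np.round(np.median(q[v,2]),1))
E
python3 -c "
from meas import *
meas('5',15.5,62,150)"
```

```text
side 332 x [-90.9  25.4] y [-17.2  -0.3  17.5] n 12.8
   -92 65 y [-17.1  17.1] n 13.2
   -69 69 y [-17.1  17.2] n 12.9
   -46 77 y [-16.6  17.6] n 12.9
   -23 67 y [-20.1  20.4] n 12.3
   0 39 y [-16.   14.9] n 12.2
   23 11 y [-14.8  14.2] n 13.3
top 549 x [-23.7  91.4] y [-15.1   2.5  20.6] n 12.9
   -23 32 y [-15.   19.6] n 13.0
   0 107 y [-17.8  20.5] n 13.0
   23 129 y [-15.3  19.9] n 13.3
   46 130 y [-13.5  20.2] n 12.9
   69 144 y [-14.1  20.5] n 12.5
```

The rack is within about 1 mm of the prediction in both views. Lowering to just above the tray.

```bash
python3 - <<'E'
from h import *
delta(*place(15.5,62,60)); delta(*place(15.5,62,6))
E
```

```text
dpos cm [-5.92  6.8  -0.23] twist [-0.   0.2 -0.1] | ee [ 496.5 -319.3  211.3] [-90.1 -41.9 -75.9] q [-12.   9. 111. -51.  51.   5.] F [ 1.1 -0.  -2.1] w 35.7 t 8.45
dpos cm [-9.53 10.82 -0.22] twist [-0.   0.2 -0.1] | ee [ 496.5 -319.3  211.3] [-90.1 -41.9 -75.9] q [-12.   9. 111. -51.  51.   5.] F [ 1.1 -0.  -2.1] w 35.7 t 8.45
```

```bash
python3 -m pendant '[{"delta_pos":[-2,2.2,-0.1],"twist":[0,0.1,0],"grip":10},{"delta_pos":[-4,4.5,-0.1],"twist":[0,0.2,0],"grip":10},{"delta_pos":[-6,6.8,-0.2],"twist":[0,0.2,0],"grip":10},{"delta_pos":[-7.8,8.8,-0.2],"twist":[0,0.2,0],"grip":10},{"delta_pos":[-7.8,8.8,-0.2],"twist":[0,0.2,0],"grip":10}]'
python3 - <<'E'
from h import *
delta(*place(15.5,62,6))
E
```

```text
time_s: 8.95
ee_pos: [492.6, -319.9, 90.4]
ee_rot: [-90.4, -41.7, -75.9]
force: [-0.5, 0.8, -1.7]
gripper_width: 35.7
dpos cm [-1.42  1.84  0.16] twist [ 0.2  0.2 -0.3] | ee [ 492.6 -319.9   90.4] [-90.4 -41.7 -75.9] q [-12.  19. 121. -66.  41.  26.] F [-0.5  0.8 -1.7] w 35.7 t 8.95
```

```bash
python3 -m pendant '[{"delta_pos":[-0.5,0.6,0],"twist":[0,0,0],"grip":10},{"delta_pos":[-1,1.2,0.1],"twist":[0,0,0],"grip":10},{"delta_pos":[-1.5,1.8,0.1],"twist":[0,0,0],"grip":10},{"delta_pos":[-1.5,1.8,0.1],"twist":[0,0,0],"grip":10},{"delta_pos":[-1.5,1.8,0.1],"twist":[0,0,0],"grip":10}]'
python3 - <<'E'
from h import *
for n in('side','top'):
    p,d=imaging.grab_frame(n); np.save(f'pics/{n}6.npy',d); cv2.imwrite(f'pics/{n}6.png',p[:,:,::-1])
delta(*place(15.5,62,6)); delta(*place(13,59,0)); delta(*place(11,56,0))
from meas import *
meas('6',15.5,62,6)
a=cv2.imread('pics/side6.png')[80:200,300:420];cv2.imwrite('pics/st6.png',cv2.convertScaleAbs(cv2.resize(a,(600,600),interpolation=3),alpha=1.6))
E
```

```text
time_s: 9.45
ee_pos: [495.6, -321.9, 70.7]
ee_rot: [-89.9, -41.9, -76.2]
force: [0.3, -0.7, -1.4]
gripper_width: 35.6
dpos cm [-0.32  0.21 -0.09] twist [-0.  -0.1 -0.1] | ee [ 495.6 -321.8   70.8] [-89.9 -41.9 -76.2] q [-12.  21. 122. -70.  40.  31.] F [ 0.6  0.9 -1.9] w 35.7 t 9.55
dpos cm [-0.93  0.89 -0.09] twist [-0.  -0.1  2.9] | ee [ 495.6 -321.8   70.8] [-89.9 -41.9 -76.2] q [-12.  21. 122. -70.  40.  31.] F [ 0.6  0.9 -1.9] w 35.7 t 9.55
dpos cm [-1.13  1.16 -0.09] twist [-0.  -0.1  5.9] | ee [ 495.6 -321.8   70.8] [-89.9 -41.9 -76.2] q [-12.  21. 122. -70.  40.  31.] F [ 0.6  0.9 -1.9] w 35.7 t 9.55
side 277 x [-114.7   20.6] y [-18.3  -1.1  18.6] n 13.8
   -115 33 y [-21.5  21.6] n 16.6
   -92 37 y [-18.2  15.2] n 13.9
   -69 60 y [-17.9  15.4] n 13.1
   -46 59 y [-17.6  15.7] n 13.2
   -23 58 y [-18.5  19.8] n 13.2
   0 30 y [-17.1  12.9] n 13.4
top 441 x [-21.7  96.1] y [-16.5   1.6  19.6] n 12.7
   -23 40 y [-14.8  18.3] n 12.6
   0 83 y [-14.8  19.4] n 12.7
   23 105 y [-20.9  19. ] n 12.9
   46 81 y [-15.4  19.2] n 13.3
   69 88 y [-15.   19.3] n 12.5
   92 43 y [-14.5  17.9] n 11.0
```

View pics/st6.png

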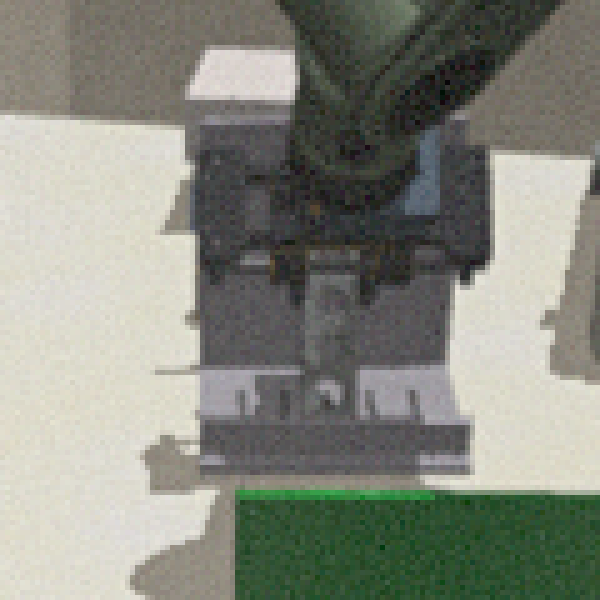

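The rack foot (330,400 in the crop) is just inside the stop bar and above the tray. Easing down onto the tray while reclining slightly.

```bash
python3 -m pendant '[{"delta_pos":[-0.3,0.3,0],"twist":[0,0,0.6],"grip":10},{"delta_pos":[-0.6,0.6,0],"twist":[0,0,1.6],"grip":10},{"delta_pos":[-0.9,0.9,-0.1],"twist":[0,0,2.9],"grip":10},{"delta_pos":[-0.9,0.9,-0.1],"twist":[0,0,2.9],"grip":10},{"delta_pos":[-0.9,0.9,-0.1],"twist":[0,0,2.9],"grip":10}]'
python3 - <<'E'
from h import *
delta(*place(13,59,0)); delta(*place(11,56,0)); delta(*place(10,55.5,0))
E
```

```text
time_s: 10.05
ee_pos: [493.8, -321.6, 57.3]
ee_rot: [-90.0, -39.0, -76.2]
force: [-0.3, 0.2, -2.2]
gripper_width: 36.0
dpos cm [ 0.02 -0.07  0.08] twist [ 0.1 -0.1  0. ] | ee [ 493.8 -321.6   57.3] [-90.  -39.  -76.2] q [-13.  21. 121. -66.  38.  27.] F [-0.3  0.2 -2.2] w 36.0 t 10.05
dpos cm [-0.16  0.21  0.08] twist [ 0.1 -0.1  3. ] | ee [ 493.8 -321.6   57.3] [-90.  -39.  -76.2] q [-13.  21. 121. -66.  38.  27.] F [-0.3  0.2 -2.2] w 36.0 t 10.05
dpos cm [-0.25  0.21  0.08] twist [ 0.  -0.1  3.5] | ee [ 493.8 -321.6   57.3] [-90.  -39.  -76.2] q [-13.  21. 121. -66.  38.  27.] F [-0.3  0.2 -2.2] w 36.0 t 10.05
```

```bash
python3 -m pendant '[{"delta_pos":[-0.1,0.1,0],"twist":[0,0,0.7],"grip":10},{"delta_pos":[-0.15,0.2,0.05],"twist":[0,0,1.5],"grip":10},{"delta_pos":[-0.2,0.3,0.08],"twist":[0,0,2.3],"grip":10},{"delta_pos":[-0.2,0.3,0.08],"twist":[0,0,2.3],"grip":10},{"delta_pos":[-0.2,0.3,0.08],"twist":[0,0,2.3],"grip":10}]'
python3 - <<'E'
from h import *
delta(*place(11,56,0)); delta(*place(10,55.5,0))
E
```

```text
time_s: 10.55
ee_pos: [495.0, -322.0, 54.4]
ee_rot: [-90.0, -36.8, -76.2]
force: [-0.8, -1.6, 1.8]
gripper_width: 35.9
dpos cm [-0.03 -0.06 -0.03] twist [ 0.  -0.   0.8] | ee [ 495.  -322.    54.4] [-90.  -36.8 -76.2] q [-15.  21. 120. -62.  37.  22.] F [-0.8 -1.6  1.8] w 35.9 t 10.55
dpos cm [-0.12 -0.06 -0.03] twist [ 0.  -0.   1.3] | ee [ 495.  -322.    54.4] [-90.  -36.8 -76.2] q [-15.  21. 120. -62.  37.  22.] F [-0.8 -1.6  1.8] w 35.9 t 10.55
```

The force went from -2.2 to +1.8 N in z, so the foot is on the tray. Checking the pose before release.

```bash
python3 - <<'E'
from h import *
for n in('side','top'):
    p,d=imaging.grab_frame(n); np.save(f'pics/{n}7.npy',d); cv2.imwrite(f'pics/{n}7.png',p[:,:,::-1])
from meas import *
meas('7',11,56.5,0)
print(state()['force'])
E
```

```text
side 299 x [-109.7   25.1] y [-21.1  -1.5  21.7] n 11.5
   -115 54 y [-21.3  21.9] n 15.6
   -92 29 y [-18.2  15.1] n 11.8
   -69 58 y [-18.3  15.2] n 10.9
   -46 60 y [-18.3  15.2] n 10.8
   -23 57 y [-19.1  20.1] n 10.9
   0 30 y [-17.9  12.2] n 11.3
   23 10 y [-17.2  11.2] n 10.7
top 369 x [-9.4 92.4] y [-16.8   1.   19.2] n 11.2
   -23 21 y [-15.4  16.9] n 11.3
   0 56 y [-19.4  21.6] n 10.9
   23 96 y [-16.8  18.3] n 11.3
   46 91 y [-15.4  18.3] n 11.3
   69 100 y [-15.5  18.6] n 11.2
[ 0.32346781 -2.41091479  2.25737588]
```

```bash
python3 -m pendant '[{"delta_pos":[-0.05,0,0],"twist":[0,0,0.5],"grip":10},{"delta_pos":[-0.1,0,0],"twist":[0,0,1],"grip":10},{"delta_pos":[-0.1,0,0],"twist":[0,0,1],"grip":10},{"delta_pos":[-0.1,0,0],"twist":[0,0,1],"grip":45},{"delta_pos":[-0.1,0,0],"twist":[0,0,1],"grip":60}]'
python3 -m pendant '[{"delta_pos":[0,0,0],"twist":[0,0,0],"grip":80},{"delta_pos":[0,0,0],"twist":[0,0,0],"grip":80},{"delta_pos":[0,0,0],"twist":[0,0,0],"grip":80},{"delta_pos":[0,0,0],"twist":[0,0,0],"grip":80},{"delta_pos":[0,0,0],"twist":[0,0,0],"grip":80}]'
python3 - <<'E'
from h import *
for n in('side','top'):
    p,d=imaging.grab_frame(n); np.save(f'pics/{n}8.npy',d); cv2.imwrite(f'pics/{n}8.png',p[:,:,::-1])
from meas import *
meas('8',10.2,55,0)
a=cv2.imread('pics/side8.png')[80:200,300:420];b=cv2.imread('pics/top8.png')[150:270,370:490]
cv2.imwrite('pics/st8.png',cv2.convertScaleAbs(np.hstack([cv2.resize(q,(400,400),interpolation=3) for q in (a,b)]),alpha=1.6))
E
```

```text
time_s: 11.15
ee_pos: [494.1, -320.1, 52.4]
ee_rot: [-90.0, -35.6, -76.2]
force: [0.1, 0.6, -0.5]
gripper_width: 46.6
time_s: 11.65
ee_pos: [494.5, -320.6, 53.0]
ee_rot: [-90.0, -35.7, -76.2]
force: [0.6, 0.7, -0.2]
gripper_width: 73.0
side 315 x [-113.5   25.6] y [-18.4  -1.5  18.3] n 11.7
   -115 63 y [-21.3  21.6] n 15.0
   -92 31 y [-18.2  15.1] n 11.6
   -69 55 y [-18.2  15.2] n 11.6
   -46 62 y [-18.2  15.1] n 10.7
   -23 56 y [-18.1  15.4] n 11.7
   0 35 y [-18.   15.3] n 11.2
   23 11 y [-17.1  14.3] n 9.8
top 368 x [-9.6 98.9] y [-15.9   1.3  19. ] n 11.1
   -23 26 y [-15.4  18.6] n 11.8
   0 44 y [-15.1  18.7] n 10.7
   23 99 y [-15.2  18.7] n 11.2
   46 96 y [-15.6  18.2] n 11.1
   69 99 y [-15.3  18.5] n 11.2
```

View pics/st8.png

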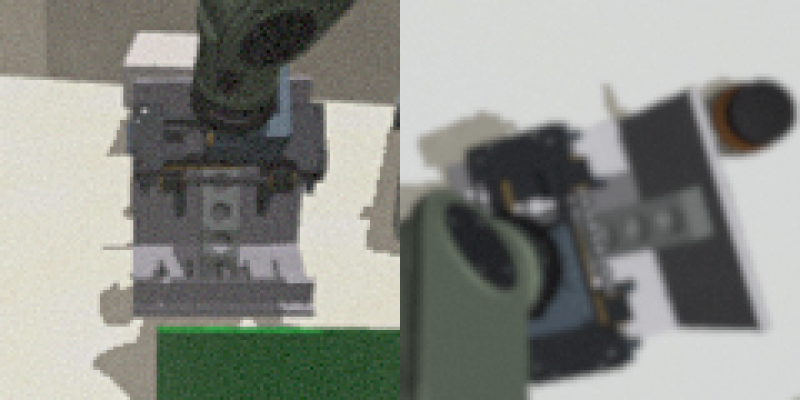

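The rack is released and leans at 55°, with its foot at the stop (215,260 left crop) and its head on the wall (700,215 right crop). Withdrawing straight back along the tool axis.

```bash
python3 -m pendant '[{"delta_pos":[0,-0.8,0],"twist":[0,0,0],"grip":80},{"delta_pos":[0,-2,0],"twist":[0,0,0],"grip":80},{"delta_pos":[0,-4,0],"twist":[0,0,0],"grip":80},{"delta_pos":[0,-7,0],"twist":[0,0,0],"grip":80},{"delta_pos":[0,-11,0],"twist":[0,0,0],"grip":80}]'
python3 -m pendant '[{"delta_pos":[0,-3,0],"twist":[0,0,0],"grip":80},{"delta_pos":[0,-6,0],"twist":[0,0,0],"grip":80},{"delta_pos":[0,-9,0],"twist":[0,0,0],"grip":80},{"delta_pos":[0,-9,0],"twist":[0,0,0],"grip":80},{"delta_pos":[0,-9,0],"twist":[0,0,0],"grip":80}]'
python3 - <<'E'
from h import *
for n in('side','top'):
    p,d=imaging.grab_frame(n); np.save(f'pics/{n}9.npy',d); cv2.imwrite(f'pics/{n}9.png',p[:,:,::-1])
from meas import *
meas('9',10.2,55,0)
a=cv2.imread('pics/side9.png')[80:200,300:420];b=cv2.imread('pics/top9.png')[150:270,370:490]
cv2.imwrite('pics/st9.png',cv2.convertScaleAbs(np.hstack([cv2.resize(q,(400,400),interpolation=3) for q in (a,b)]),alpha=1.6))
E
```

```text
time_s: 12.25
ee_pos: [478.0, -257.3, 142.9]
ee_rot: [-90.1, -35.6, -76.1]
force: [0.7, -0.9, 0.4]
gripper_width: 73.1
time_s: 12.75
ee_pos: [466.7, -206.7, 216.1]
ee_rot: [-89.9, -35.7, -76.2]
force: [-1.0, 0.1, 0.0]
gripper_width: 72.7
side 482 x [-113.3  110.9] y [-18.3  -1.4  15.5] n 11.1
   -115 61 y [-21.2  21.6] n 15.9
   -92 31 y [-18.3  15. ] n 11.5
   -69 51 y [-18.1  15.1] n 11.0
   -46 61 y [-18.1  15.2] n 10.9
   -23 54 y [-18.3  15.2] n 10.4
   0 53 y [-17.9  15.3] n 11.1
   23 58 y [-18.1  15.4] n 11.0
   46 62 y [-17.9  15.5] n 10.6
   69 43 y [-18.   15.4] n 9.6
top 722 x [-110.8   91.3] y [-16.2   1.2  19.3] n 11.4
   -115 60 y [-22.1  22.7] n 14.5
   -92 63 y [-14.9  18.4] n 11.1
   -69 86 y [-15.4  18.8] n 11.5
   -46 76 y [-15.   18.1] n 11.2
   -23 68 y [-15.8  18.5] n 11.2
   0 82 y [-15.6  19. ] n 11.5
   23 91 y [-14.8  18.7] n 11.2
   46 96 y [-15.4  18.2] n 11.0
   69 97 y [-15.6  18.6] n 11.2
```

View pics/st9.png

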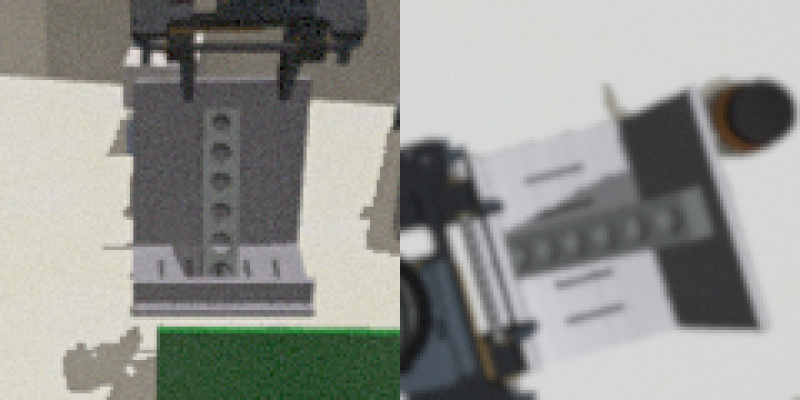

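View pics/top9.png

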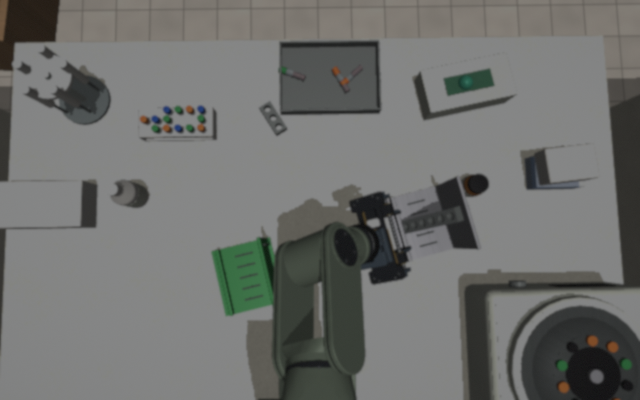

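```bash
python3 - <<'E'
from h import *
S=cloud('top',np.load('pics/top9.npy')); print('forearm top over beaker',np.round(S[255:268:4,325],0))
p,d=imaging.grab_frame('top'); np.save('pics/topA.npy',d)
from meas import *
import shutil; shutil.copy('pics/side9.npy','pics/sideA.npy'); meas('A',10.2,55,0)
s=state(); print(s['force'],np.abs(s['qvel']).max(),s['time_s'])
print(job.job_done())
E
```

```text
forearm top over beaker [[420.  -6. 587.]
 [414.  -6. 589.]
 [408.  -5. 593.]
 [403.  -5. 597.]]
side 482 x [-113.3  110.9] y [-18.3  -1.4  15.5] n 11.1
   -115 61 y [-21.2  21.6] n 15.9
   -92 31 y [-18.3  15. ] n 11.5
   -69 51 y [-18.1  15.1] n 11.0
   -46 61 y [-18.1  15.2] n 10.9
   -23 54 y [-18.3  15.2] n 10.4
   0 53 y [-17.9  15.3] n 11.1
   23 58 y [-18.1  15.4] n 11.0
   46 62 y [-17.9  15.5] n 10.6
   69 43 y [-18.   15.4] n 9.6
top 711 x [-110.9   90.2] y [-16.1   1.7  19.4] n 11.4
   -115 54 y [-22.2  22.8] n 14.9
   -92 65 y [-15.1  19.6] n 11.1
   -69 82 y [-15.4  18.8] n 11.0
   -46 80 y [-15.4  18. ] n 11.4
   -23 69 y [-15.2  18.5] n 11.5
   0 77 y [-15.5  19. ] n 11.0
   23 95 y [-15.2  18.7] n 11.4
   46 98 y [-15.4  18.1] n 10.9
   69 90 y [-15.4  18.5] n 10.5
[ 0.32784643  0.3027916  -0.20419353] 0.466397417199501 12.9
the job is handed in; nothing more can be done
None
```

The long rack now leans by itself in the steel stand, and I handed the job in at about 12.9 s. I set its foot on the tray by the stop while still holding it, and the force change confirmed contact. I then reclined it to the wall, let go and backed the gripper away.

**First grasp missed:** the fingers closed on air because the real fingertips sit about 38 mm behind the reported TCP. I measured that offset in the depth picture, corrected for it, and the second grasp held at 35.5 mm. The missed grasp did not disturb the rack.

**Last checks:**
- **Pose:** the rack is within 1–2 mm of the expected 55° lean in the side and top views, centred and square on the stand. The top view was unchanged in a second picture just before hand-in.
- **Robot:** the arm was still, with wrist force under 1 N and the gripper well clear of the rack.
- **Bystanders:** the short rack, bottle and jar look unmoved in the top picture. The beaker was hidden under the forearm in that last picture, so I could not see it directly. The forearm's upper surface there was nearly 600 mm up, against the beaker's 90 mm height, and I felt no contact.

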